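# Seat the sample cell in the light meter

### The arm

A 7-joint arm with a two-finger parallel gripper is mounted at the origin on the work surface. World frame = base frame: x ahead of the robot, y to its left, z up, the work surface at z = 0. Lengths are in m, angles in rad, forces in N, time in s.
With the tool pointing down it reaches from about 0.4 to 0.875 m from the base axis. Payload 19.3 kg.
Tool frame: the origin (TCP) lies at the very end of the fingers, on their centre line; the grasp point (between the pads) lies 19 mm behind it; z points along the fingers, y is the line along which they close (so a half turn about z gives the same grasp; the last joint's range is limited). The gripper opens to 85 mm and grips with 20 to 120 N. Pads are 22 mm wide; open, the fingers measure 114 mm over their backs; the gripper's body (76 mm by 85 mm) begins 54 mm behind the grasp point. The pads swing forward as they close: fully open they stand 13 mm farther back than shut.
Start: joints at [1.229, 0.521, -0.036, 1.599, 0.021, 1.021, -0.113], TCP at [0.168, -0.602, 0.231] pointing down, gripper open.
Joint ranges: [-2.91, 2.91], [-0.3, 2.13], [-1.5, 1.42], [0.17, 2.43], [-1.26, 4.41], [0.16, 1.93], [-2.52, 2.52]. Speed limits (rad/s): [1.89, 1.89, 2.39, 2.39, 3.01, 3.01, 3.01].

### API

Orientations are given as [roll, pitch, yaw] about the fixed x, y, z axes, in that order (R = Rz(yaw) Ry(pitch) Rx(roll)).
In Python, from workcell import monitor, optics, job_done gives the robot as it stands.
- The arm moves only by the shell command python3 -m handwheel 'ROWS' [FORCE]. ROWS is JSON, a list of rows, each an object of numbers: "dx", "dy", "dz": the shift along the tool's x, y, z in cm; "wx", "wy", "wz": the turn, a rotation vector about the tool's x, y, z in rad; "claw": the opening in per cent of the stroke, from 0 (shut) to 100 (fully open). A call has 1 to 8 rows; each row shifts and turns the commanded pose from where the row before left it, along the tool's axes as they then stand; what a row does not reach is not made up. A row lasts 1/8 s, in which the tool goes at most 62.5 mm and 10.7 degrees, less where a joint would pass 70% of its speed; a pose out of reach is approached as far as the arm can. A call with a gripper value outside its range is refused whole. The fingers move at their own pace and stop on an object; FORCE is the grip in N (left out, the last holds). Time passes only in rows, so rows that do not move let the fingers close. It gives the time, the measured TCP pose, the force, the opening and the grip force at its end, in the units of the state.
- monitor.observe(): the state, without advancing time (a new reading comes with each control period).
- optics.grab_frame(name): name is "scene" or "top" or "wrist"; returns a dict with "frame" (480x640x3 uint8, blue, green, red), "fovy" (degrees; the focal length in pixels is half the picture's height over the tangent of half this angle, whatever the lens; pixels are square), "cx", "cy" (the principal point, pixels), "R" (3x3) and "t" (3): a world point X has camera coordinates R X + t. Camera axes: x right, y down, z forward; pixel columns grow to the right and rows downward; lengths in m; the calibration is good to about 2 mm. A picture is of the moment at which its call begins. There is no depth.
- job_done(): hands the job in; it is judged then, once.
Trained networks look in the newest picture that a camera, given by its name, has taken for a name from the list of things; names that differ only in an ending like _2 or _b are one class to them, and where a whole thing is asked for, a point or a joint stands for the part that bears it (a point fixed in the world has none). Each returns a list of dicts, best first, with "p" (0 to 1); they miss things now and then, are a little off and sometimes report something else, mostly with a low value. They report only what shows in the picture. A call takes as long as a camera call. They do not tell look-alikes from the thing itself.
- optics.masks_of(name, camera): "region" (480x640 bool, what is visible of it) and "rect" ([left, top, width, height] in pixels, round what is visible of it).
The state is a dict: "clock": time; "qpos": joint angles; "qd": joint speeds; "joint_efforts": joint torques, N m; "position": TCP position; "tool_rot": TCP orientation; "force": force on the tool from outside, world axes, zero at the start; "moment": the same for the moment, N m; "grip_width": finger opening in m; "finger_force": force on a finger pad.
Only numpy, scipy, OpenCV 4.12 (cv2) and the standard library are available. Lean on these libraries where they do the work, as an engineer would, in place of code of your own. Each camera call takes 0.05 s, during which the arm holds its last target. There are 200 camera calls.

### The job

Stand the capped sample cell in the light meter's holder so that its two clear faces look along the light path, at the lamp housing and the detector housing. The holder is clamped somewhere along its short rails, so feel for its opening, then press the cell down past the drag of the pad inside until its collar lands flush on the holder, bear down on it there with some 15 N for half a second so that it is surely home, and let go. Do not force the glass and leave the other things on the cart where they are.

Things in the scene. Friction and masses are not known exactly. Their poses are not given: they have to be found in the camera images.
- cell_mid (a point): Centre (half-way up the 84 mm) of the loose capped sample cell, about 90 g, standing on the cart. Square glass body 24 x 24 mm, 50 mm tall; above it a black collar 34 x 34 mm, 4 mm thick; then a grip fin. Clear faces look to cell +x and -x, the white ribbed faces to cell +y and -y. Either way round (half a turn) is right.
- fin (a point): Middle of the black grip fin on top of the cell's collar, 27 mm above cell_mid. The fin is 28 mm long (cell x), 12 mm thick (cell y), 30 mm tall; pinch it across its thickness from above. It runs along cell x, the way light goes through the clear faces.
- meter: Table-top light meter, fixed. Origin: centre of its underside, z up. Light goes along meter x. Base 200 (x) x 86 (y) x 20 mm; lamp housing at the -x end, detector housing with a small window on top at the +x end, both 68 mm high. Between them a plain metal holder block, 50 x 50 mm, top 76 mm above the cart, turned like the meter, with a square opening in its top.
- lamp (a point): Mouth of the lamp tube on the lamp housing's inner face, on the light path, 48 mm from the meter's middle towards -x and 48 mm above the cart. Axes as the meter.
- mouth (a point): On the holder block's top (76 mm), meter y = 0, 10 mm from the meter's middle towards the lamp. The block's opening has its centre 3 to 17 mm from here towards meter +x (where, is not measured) and exactly at meter y = 0; the block is clamped and does not give. Opening 26.5 mm along x, 28 mm along y, mouth chamfered 1 mm. The glass cracks if cell and meter press on each other with over 40 N.
- well (a point): 50 mm straight below mouth: height of the cell's foot when it is home, collar flush on the block's top. In the opening, 36 to 42 mm below the top, a rubber pad on a stiff slide meets the foot: it yields with about 6 N of drag, stays where left, does not push back, and goes down far enough for the collar to land.
- canister: Bystander: stainless sugar canister with twist cap, 90 mm across, 120 mm high; origin at the centre of its underside.
- mug: Bystander: orange mug, 82 mm across, 92 mm high, handle to its +y; origin at the centre of its underside.
- plate: Bystander: glass plate, 170 mm across, 16 mm high; origin at the centre of its underside.
- scraper: Bystander: plastic ice scraper lying flat, 186 mm long (x), 94 mm wide at the blade (+x end), 16 mm high; origin under its middle.
There are look-alikes about, which are no part of the job. Of the things that look like the part that bears cell_mid, the smaller one is meant.

How it is judged:
On the way:
1. the cell is borne down on with over 8 N while it is fully down and turned right (contact force between cell and meter above 8 N and z of cell_mid in the frame of meter below 0.0695 m and angle between the x axis of cell_mid and the x axis of meter, either way round below 0.15 rad), for 0.1 s.
At the end, for the whole second after the job is handed in: The cell stands in the holder's opening, at rest and released, upright within 0.05 rad, its clear faces square to the light path within 0.15 rad (either way round), and its collar down on the holder block within 1.5 mm (cell centre 68 mm above the meter's underside) (z of cell_mid in the frame of meter between 0.066 and 0.0695 m and y of cell_mid in the frame of mouth between -0.004 and 0.004 m and x of cell_mid in the frame of mouth between 0 and 0.02 m and angle between the x axis of cell_mid and the x axis of meter, either way round below 0.15 rad and angle between cell_mid's own z axis and vertical below 0.05 rad and linear speed of cell below 0.01 m/s); the robot touches nothing.
It fails at once if cell and meter press on one another with more than 40 N (contact force between cell and meter above 40 N).
It fails at once if the canister is knocked or shifted by more than 20 mm (distance of canister from where it was at the start of the episode above 0.02 m).
It fails at once if the mug is knocked or shifted by more than 20 mm (distance of mug from where it was at the start of the episode above 0.02 m).
It fails at once if the plate is knocked or shifted by more than 20 mm (distance of plate from where it was at the start of the episode above 0.02 m).
It fails at once if the scraper is knocked or shifted by more than 20 mm (distance of scraper from where it was at the start of the episode above 0.02 m).
It also fails if it takes over 72 s, if anything falls off the work surface, if the arm or the gripper's body presses on something with over 40 N, if the wrist force passes 120 N, or if a joint passes its speed limit or range.

## Working session

There is one attempt and no reset: what is moved stays moved. The work goes in short steps, Python scripts to look and compute and a shell command to move; the robot and the scene stay as the last step left them, time stands still between calls to the robot, and variables do not carry over. Pictures are saved under pics/ and viewed, at most 10 in all, crops included, and the job is handed in when it is done.

```bash
mkdir -p pics; ls; cat > h.py <<'E'
import numpy as np,cv2
from workcell import monitor,optics
def cam(n):
    d=optics.grab_frame(n); d['f']=240/np.tan(np.radians(d['fovy'])/2); d['R']=np.array(d['R']);d['t']=np.array(d['t']); return d
def ray(d,u,v):
    r=d['R'].T@np.array([(u-d['cx'])/d['f'],(v-d['cy'])/d['f'],1]); return -d['R'].T@d['t'],r
def atz(d,u,v,z):
    o,r=ray(d,u,v); return o+r*(z-o[2])/r[2]
def proj(d,X):
    c=d['R']@np.array(X)+d['t']; return c[:2]/c[2]*d['f']+[d['cx'],d['cy']]
E
python3 - <<'E'
from h import *
s=monitor.observe();print({k:np.round(v,3).tolist() for k,v in s.items()})
for n in ['scene','top']:
    d=cam(n);cv2.imwrite(f'pics/{n}.png',d['frame']);print(n,d['fovy'],d['cx'],d['cy'],(-d['R'].T@d['t']).round(3))
    for o in ['cell_mid','meter','fin','canister','mug','plate','scraper']:
        for m in optics.masks_of(o,n):
            ys,xs=np.nonzero(m['region']);print(o,round(m['p'],2),m['rect'],len(xs),atz(d,xs.mean(),ys.mean(),0.05).round(3))
E
```

```text
pics
{'clock': 0.0, 'qpos': [1.229, 0.522, -0.036, 1.6, 0.021, 1.021, -0.113], 'qd': [-0.0, -0.001, -0.0, 0.001, -0.001, -0.001, -0.002], 'joint_efforts': [0.002, -92.709, 1.981, -36.993, 0.018, 0.008, 0.0], 'position': [0.168, -0.602, 0.231], 'tool_rot': [-3.141, 0.0, 0.272], 'force': [0.094, -0.498, -0.203], 'moment': [-0.045, -0.024, -0.009], 'finger_force': 0.0, 'grip_width': 0.085}
scene 48.478922865547005 322.03025673212653 246.7744522062468 [1.073 0.77  0.95 ]
cell_mid 0.91 [379.0, 329.2, 25.4, 45.2] 800 [0.598 0.283 0.05 ]
cell_mid 0.66 [393.9, 303.7, 20.9, 35.8] 410 [0.52  0.238 0.05 ]
meter 0.68 [289.8, 216.4, 79.9, 59.1] 3012 [ 0.534 -0.053  0.05 ]
fin 0.8 [395.9, 307.9, 22.7, 34.1] 440 [0.518 0.238 0.05 ]
fin 0.77 [379.2, 330.6, 20.5, 43.3] 816 [0.597 0.283 0.05 ]
fin 0.6 [265.6, 336.8, 83.7, 70.9] 4513 [0.77  0.236 0.05 ]
canister 0.72 [313.1, 135.5, 30.6, 46.2] 1314 [ 0.331 -0.389  0.05 ]
mug 0.65 [386.3, 365.2, 58.6, 65.7] 2542 [0.619 0.401 0.05 ]
plate 0.91 [266.6, 338.4, 82.1, 66.1] 4402 [0.77  0.236 0.05 ]
scraper 0.84 [195.0, 186.9, 68.8, 31.5] 860 [ 0.673 -0.361  0.05 ]
top 53.77944317596323 315.3033299558908 240.09491870397846 [0.374 0.007 1.214]
cell_mid 0.94 [196.3, 213.4, 19.5, 26.1] 411 [0.599 0.284 0.05 ]
cell_mid 0.52 [213.9, 256.0, 17.3, 13.4] 208 [0.512 0.231 0.05 ]
meter 0.87 [324.2, 222.8, 40.9, 81.2] 2608 [ 0.516 -0.073  0.05 ]
fin 0.79 [216.9, 254.8, 15.2, 14.2] 168 [0.512 0.231 0.05 ]
fin 0.61 [193.0, 216.3, 28.6, 23.3] 363 [0.599 0.283 0.05 ]
canister 0.64 [450.7, 318.8, 53.3, 40.7] 1663 [ 0.34  -0.384  0.05 ]
mug 0.92 [140.0, 188.7, 41.0, 53.0] 1365 [0.617 0.398 0.05 ]
plate 0.73 [207.7, 140.5, 64.1, 61.3] 3035 [0.744 0.204 0.05 ]
plate 0.73 [320.9, 221.0, 47.5, 85.4] 2607 [ 0.514 -0.073  0.05 ]
scraper 0.81 [460.1, 190.3, 38.6, 65.7] 1244 [ 0.649 -0.403  0.05 ]
scraper 0.7 [450.9, 316.9, 52.7, 41.3] 1646 [ 0.341 -0.383  0.05 ]
```

```bash
python3 - <<'E'
import cv2,numpy as np
s=cv2.imread('pics/scene.png');t=cv2.imread('pics/top.png')
a=cv2.resize(s[285:435,340:440],(400,600),interpolation=cv2.INTER_CUBIC)
b=cv2.resize(t[205:280,180:255],(400,400),interpolation=cv2.INTER_CUBIC)
c=cv2.resize(t[210:310,290:390],(200,200))
e=np.zeros((600,800,3),np.uint8);e[:,:400]=a;e[:400,400:]=b;e[400:,400:600]=c;c=cv2.resize(s[205:285,280:380],(200,160));e[400:560,600:]=c
cv2.imwrite('pics/crop.png',e)
E
```

```text
(no output)
```

View pics/top.png

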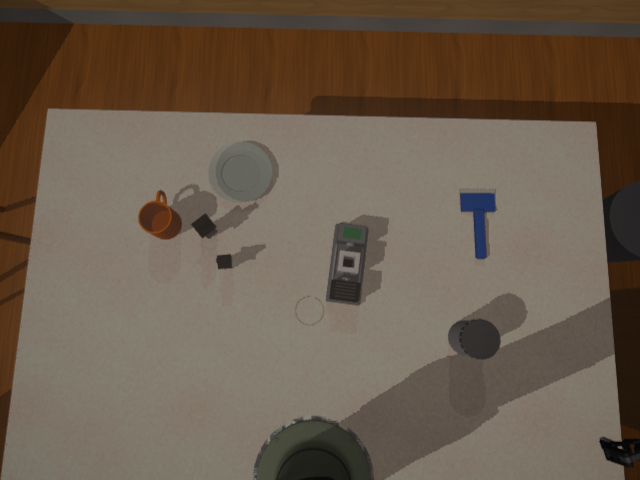

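View pics/crop.png

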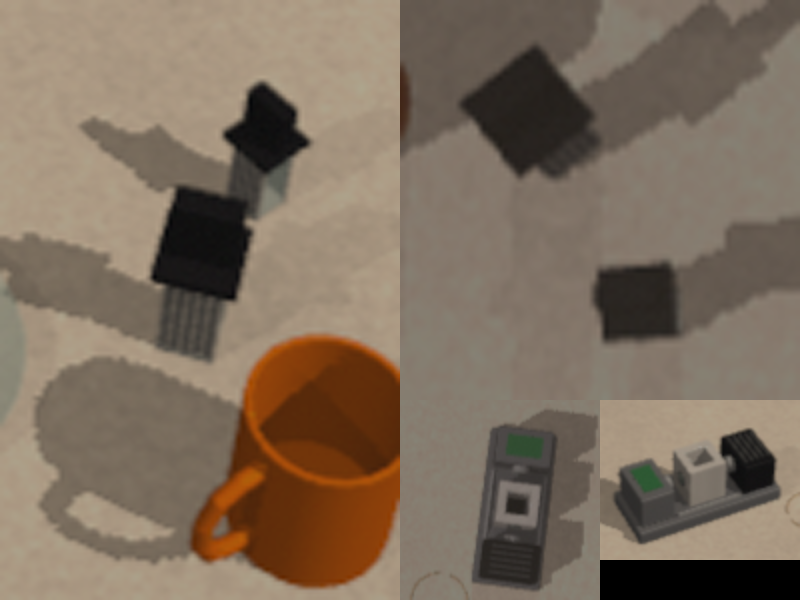

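The look-alikes in the top view are a larger one at (205,226) and a smaller one at (224,261). The smaller one is meant, and the crop confirms it: it is clearly smaller in both views, with a clear face visible. The meter's green window (detector, +x) points away from the robot. I'll move so the wrist camera sees the meter first.

```bash
python3 -m handwheel '[{"dx":5,"dy":-2.3,"dz":-1.6,"claw":100},{"dx":5,"dy":-2.3,"dz":-1.6},{"dx":5,"dy":-2.3,"dz":-1.6},{"dx":5,"dy":-2.3,"dz":-1.6},{"dx":5,"dy":-2.3,"dz":-1.6},{"dx":5,"dy":-2.3,"dz":-1.6},{"dx":5,"dy":-2.3,"dz":-1.6}]' 60
python3 -m handwheel '[{"dx":1.5,"dy":-5.4},{"dx":1.5,"dy":-5.4},{"dx":1.5,"dy":-5.4},{"dx":1.5,"dy":-5.4},{"dx":1.5,"dy":-5.4},{},{}]'
python3 - <<'E'
from h import *
s=monitor.observe();print(s['position'],s['tool_rot'],s['clock'])
d=cam('wrist');cv2.imwrite('pics/w1.png',d['frame']);print(d['fovy'],d['cx'],d['cy'],(-d['R'].T@d['t']).round(3),d['R'].round(3))
for o in ['cell_mid','meter']:
  for m in optics.masks_of(o,'wrist'): print(o,m['p'],m['rect'])
E
```

```text
[ 0.16775952 -0.60204643  0.23130219] [-3.14158252e+00  1.83992441e-05  2.71761597e-01] 0.8
61.38504191164167 316.7418108480346 240.46032905791483 [ 0.243 -0.58   0.374] [[ 0.269 -0.963 -0.   ]
 [-0.917 -0.256  0.305]
 [-0.294 -0.082 -0.952]]schema error: expected keys dx, dy, dz, wx, wy, wz, claw
schema error: expected keys dx, dy, dz, wx, wy, wz, claw
```

View pics/w1.png

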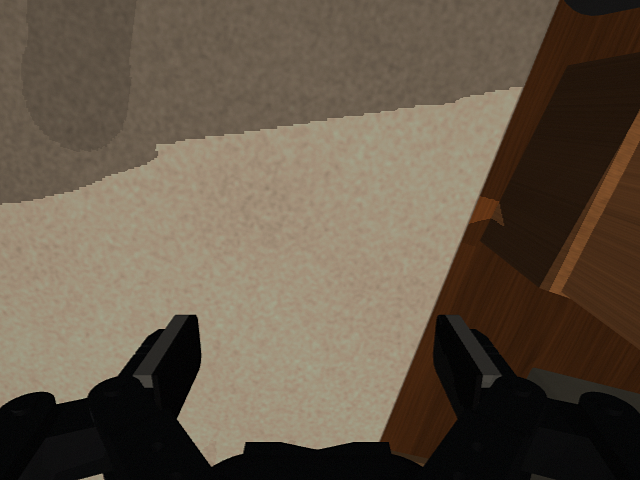

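The wrist picture shows only the cart edge, because the moves were refused: every row needs all the keys. Repeating with full rows.

```bash
python3 -m handwheel '[{"dx":5,"dy":-2.3,"dz":-1.6,"wx":0,"wy":0,"wz":0,"claw":100},{"dx":5,"dy":-2.3,"dz":-1.6,"wx":0,"wy":0,"wz":0,"claw":100},{"dx":5,"dy":-2.3,"dz":-1.6,"wx":0,"wy":0,"wz":0,"claw":100},{"dx":5,"dy":-2.3,"dz":-1.6,"wx":0,"wy":0,"wz":0,"claw":100},{"dx":5,"dy":-2.3,"dz":-1.6,"wx":0,"wy":0,"wz":0,"claw":100},{"dx":5,"dy":-2.3,"dz":-1.6,"wx":0,"wy":0,"wz":0,"claw":100},{"dx":5,"dy":-2.3,"dz":-1.6,"wx":0,"wy":0,"wz":0,"claw":100}]' 60 
python3 -m handwheel '[{"dx":1.5,"dy":-5.4,"dz":0,"wx":0,"wy":0,"wz":0,"claw":100},{"dx":1.5,"dy":-5.4,"dz":0,"wx":0,"wy":0,"wz":0,"claw":100},{"dx":1.5,"dy":-5.4,"dz":0,"wx":0,"wy":0,"wz":0,"claw":100},{"dx":1.5,"dy":-5.4,"dz":0,"wx":0,"wy":0,"wz":0,"claw":100},{"dx":1.5,"dy":-5.4,"dz":0,"wx":0,"wy":0,"wz":0,"claw":100},{"dx":0,"dy":0,"dz":0,"wx":0,"wy":0,"wz":0,"claw":100},{"dx":0,"dy":0,"dz":0,"wx":0,"wy":0,"wz":0,"claw":100}]'
python3 - <<'E'
from h import *
s=monitor.observe();print(s['position'],s['tool_rot'],s['clock'])
d=cam('wrist');cv2.imwrite('pics/w2.png',d['frame']);print((-d['R'].T@d['t']).round(3))
np.savez('pics/w2.npz',**d)
for o in ['cell_mid','meter']:
  for m in optics.masks_of(o,'wrist'): print(o,m['p'],m['rect'])
E
```

```text
clock: 1.82
position: [0.4629, -0.3517, 0.344]
tool_rot: [3.141, -0.0, 0.272]
force: [-0.0, -0.8, -0.4]
grip_width: 0.086
finger_force: 0.0
clock: 2.7
position: [0.4615, -0.0732, 0.3434]
tool_rot: [3.141, -0.0, 0.272]
force: [-0.4, -1.1, -0.1]
grip_width: 0.0855
finger_force: 0.0
[ 0.46147739 -0.07321963  0.34340114] [ 3.14120860e+00 -7.69249228e-05  2.71723518e-01] 2.7
[ 0.537 -0.051  0.486]
cell_mid 0.59 [0.0, 30.4, 75.9, 41.8]
cell_mid 0.55 [266.8, 23.7, 136.1, 207.1]
meter 0.9 [265.2, 28.0, 134.7, 201.6]
```

View pics/w2.png

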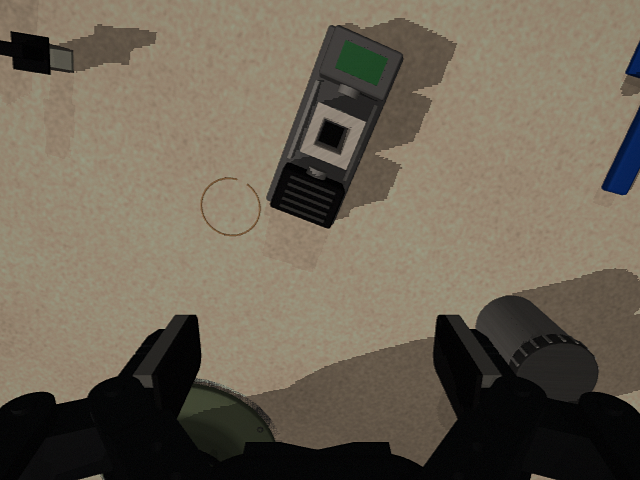

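The wrist picture shows the meter: white holder top around (333,135) with its dark opening, the detector window at (361,62) and the lamp housing at (308,193). The cell is at (30,53), fin roughly along the image's horizontal. Next: measure the holder and opening, and go to the cell.

```bash
python3 - <<'E'
from h import *
d=dict(np.load('pics/w2.npz'));f=d['frame']
g=cv2.cvtColor(f,cv2.COLOR_BGR2GRAY)
hsv=cv2.cvtColor(f,cv2.COLOR_BGR2HSV)
roi=np.zeros_like(g);roi[95:172,295:372]=1
def poly(mask,z,name):
    c=max(cv2.findContours(mask,cv2.RETR_EXTERNAL,cv2.CHAIN_APPROX_NONE)[0],key=cv2.contourArea)[:,0]
    X=np.array([atz(d,u,v,z)[:2] for u,v in c.astype(float)])
    r=cv2.minAreaRect((X*1000).astype(np.float32));print(name,r,cv2.contourArea(c));return r
print(g[135,300:370])
poly(((g<60)*roi).astype(np.uint8)[:, :]*np.uint8(1)*(cv2.rectangle(np.zeros_like(g),(314,114),(350,156),1,-1)),.076,'open')
w=((g>150)&(hsv[...,1]<45)).astype(np.uint8)*roi
poly(w,.076,'top')
gr=((hsv[...,0]>40)&(hsv[...,0]<85)&(hsv[...,1]>100)).astype(np.uint8);gr[300:]=0
poly(gr,.068,'window')
blk=cv2.resize(f[90:180,285:385],(600,540),interpolation=cv2.INTER_CUBIC);cv2.imwrite('pics/blk.png',blk)
# cell estimate
for u,v in [(30,53),(60,60)]: print(atz(d,u,v,.054))
E
```

```text
[ 40  39  60  65  61  75 127 136 129 131 130 133 134 134 135 138 130  82
  41  28  11   4   5   2   6   6   5   7   5   3   5   5   4   3   4   5
   4   4   6   3   1  10  32  40  40  37  75  78 116 131 135 134 135 136
 135 138 141 141 137 142  76  47  53  57  57  43  37  35  35  31]
open ((518.5814819335938, -71.59677124023438), (27.373401641845703, 25.972898483276367), 84.6667251586914) 674.0Traceback (most recent call last):
  File "<stdin>", line 13, in <module>
  File "<stdin>", line 7, in poly
ValueError: max() iterable argument is empty
```

```bash
python3 -m handwheel '[{"dx":1,"dy":-5.2,"dz":1,"wx":0,"wy":0,"wz":0,"claw":100},{"dx":1,"dy":-5.2,"dz":1,"wx":0,"wy":0,"wz":0,"claw":100},{"dx":1,"dy":-5.2,"dz":1,"wx":0,"wy":0,"wz":0,"claw":100},{"dx":0,"dy":-5.2,"dz":1,"wx":0,"wy":0,"wz":0,"claw":100},{"dx":0,"dy":-5.2,"dz":0,"wx":0,"wy":0,"wz":0,"claw":100},{"dx":0,"dy":-3.2,"dz":0,"wx":0,"wy":0,"wz":0,"claw":100},{"dx":0,"dy":0,"dz":0,"wx":0,"wy":0,"wz":0,"claw":100},{"dx":0,"dy":0,"dz":0,"wx":0,"wy":0,"wz":0,"claw":100}]' 60
python3 - <<'E'
from h import *
s=monitor.observe();print(s['position'],s['tool_rot'],s['clock'])
d=cam('wrist');cv2.imwrite('pics/w3.png',d['frame']);print((-d['R'].T@d['t']).round(3))
np.savez('pics/w3.npz',**d)
for o in ['cell_mid','fin']:
  for m in optics.masks_of(o,'wrist'): print(o,m['p'],m['rect'])
E
```

```text
clock: 3.85
position: [0.4125, 0.2154, 0.3032]
tool_rot: [3.141, 0.0, 0.27]
force: [0.6, -1.1, 0.6]
grip_width: 0.0852
finger_force: 0.0
[0.41250633 0.21543264 0.30315205] [3.14123265e+00 3.20004517e-04 2.70306793e-01] 3.85
[0.488 0.237 0.445]
cell_mid 0.85 [305.2, 59.0, 46.0, 45.1]
fin 0.97 [308.6, 61.9, 43.8, 46.5]
```

View pics/w3.png

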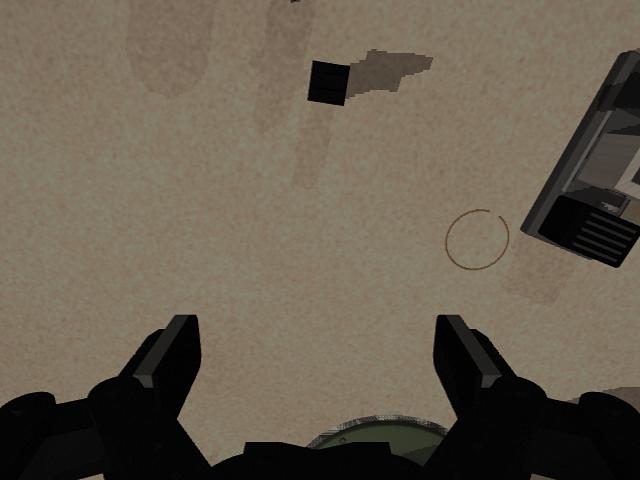

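The cell stands at (329,83), its collar a dark square with the fin along the picture's width. I'll brighten and enlarge both it and the holder in one crop.

```bash
python3 - <<'E'
from h import *
a=np.load('pics/w3.npz');b=np.load('pics/w2.npz')
x=cv2.resize(a['frame'][50:115,295:360],(400,400),interpolation=cv2.INTER_CUBIC)
x=(255*np.clip(x/255.*4,0,1)**.6).astype(np.uint8)
y=cv2.resize(b['frame'][92:172,295:375],(400,400),interpolation=cv2.INTER_CUBIC)
y=(255*np.clip(y/255.*1.5,0,1)**.7).astype(np.uint8)
cv2.imwrite('pics/c2.png',np.hstack([x,y]))
d=dict(b);g=cv2.cvtColor(d['frame'],cv2.COLOR_BGR2GRAY);h=cv2.cvtColor(d['frame'],cv2.COLOR_BGR2HSV)
def fit(d,mask,z,n):
    c=max(cv2.findContours(mask.astype(np.uint8),cv2.RETR_EXTERNAL,cv2.CHAIN_APPROX_NONE)[0],key=cv2.contourArea)[:,0].astype(float)
    X=np.array([atz(d,u,v,z)[:2] for u,v in c]);r=cv2.minAreaRect((X*1000).astype(np.float32));print(n,np.round(r[0],1),np.round(r[1],1),round(r[2],2))
w=(g>110)&(h[...,1]<40);w[:95]=0;w[172:]=0;w[:,:295]=0;w[:,372:]=0
fit(d,w,.076,'top')
gr=(h[...,0]>40)&(h[...,0]<85)&(h[...,1]>100);gr[300:]=0;fit(d,gr,.068,'win')
m=optics  # none
d3=dict(a);g3=cv2.cvtColor(d3['frame'],cv2.COLOR_BGR2GRAY);k=g3<45;k[:50]=0;k[115:]=0;k[:,:295]=0;k[:,360:]=0
fit(d3,k,.054,'cell@54');fit(d3,k,.084,'cell@84')
print(np.round([proj(d3,(0.507,.232,.084)),proj(d3,(0.507,.232,.054))],1))
E
```

```text
top [533.7 -50.3] [2.1 4.3] 77.84
win [590.7 -79.9] [43.5 25.7] 83.96
cell@54 [514.1 233.9] [34.  33.5] 7.05
cell@84 [512.1 234.1] [31.4 30.9] 7.05
[[329.   90.2]
 [328.   91.8]]
```

View pics/c2.png

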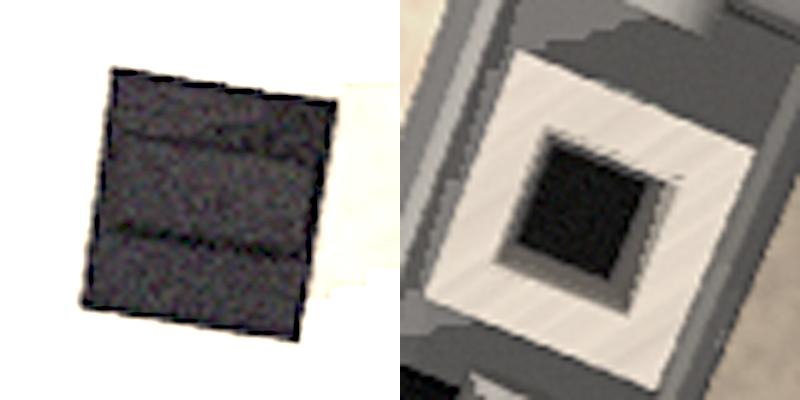

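The crop shows the fin running across the collar's full width (cell x horizontal in the picture, tilted about 8°). In the right half, the block's corners and the opening are clear, so I can work out the poses from them.

```bash
python3 - <<'E'
from h import *
print(np.round(monitor.observe()['qpos'],3))
d=dict(np.load('pics/w2.npz'))
for n,p in [('open',[(325,118),(351,128.4),(341,154.4),(314.4,144.4)]),('block',[(318,102),(366,122),(346.6,169.6),(300,151.4)])]:
    X=np.array([atz(d,u,v,.076)[:2] for u,v in p])*1000
    r=cv2.minAreaRect(X.astype(np.float32));print(n,X.mean(0).round(1),np.round(r[1],1),r[2], [round(np.degrees(np.arctan2(*(X[i]-X[j])[::-1])),1) for i,j in [(0,3),(1,2),(1,0),(2,3)]])
E
```

```text
[-0.155  0.217 -0.533  1.888  0.125  1.069 -2.039]
open [518.6 -72.8] [28.2 27. ] 85.12499237060547 [np.float64(-6.9), np.float64(-4.9), np.float64(-95.3), np.float64(-94.6)]
block [518.2 -72.6] [50.2 49.8] 84.52606964111328 [np.float64(-5.4), np.float64(-5.6), np.float64(-95.9), np.float64(-95.5)]
```

```bash
python3 -m handwheel '[{"dx":0,"dy":0,"dz":0,"wx":0,"wy":0,"wz":-0.178,"claw":50},{"dx":0,"dy":0,"dz":0,"wx":0,"wy":0,"wz":-0.178,"claw":50},{"dx":0,"dy":0,"dz":0,"wx":0,"wy":0,"wz":-0.178,"claw":50},{"dx":0,"dy":0,"dz":0,"wx":0,"wy":0,"wz":-0.178,"claw":50},{"dx":0,"dy":0,"dz":0,"wx":0,"wy":0,"wz":-0.178,"claw":50},{"dx":0,"dy":0,"dz":0,"wx":0,"wy":0,"wz":-0.178,"claw":50},{"dx":0,"dy":0,"dz":0,"wx":0,"wy":0,"wz":-0.178,"claw":50},{"dx":0,"dy":0,"dz":0,"wx":0,"wy":0,"wz":-0.178,"claw":50}]'
cat >> h.py <<'E'
from scipy.spatial.transform import Rotation as Ro
def togo(p,yaw):
    s=monitor.observe();R=Ro.from_euler('xyz',s['tool_rot']).as_matrix()
    T=Ro.from_euler('xyz',[np.pi,0,yaw]).as_matrix()
    print('pos',np.round(s['position'],4),'shift cm',np.round(R.T@(np.array(p)-s['position'])*100,2),'turn',np.round(Ro.from_matrix(R.T@T).as_rotvec(),3),'F',np.round(s['force'],1),'w',round(s['grip_width'],4),'t',s['clock'],'q7',round(s['qpos'][6],2))
E
python3 - <<'E'
from h import *
togo((.5135,.234,.15),1.694)
E
```

```text
clock: 5.0
position: [0.4123, 0.2158, 0.3033]
tool_rot: [3.141, 0.0, 1.7]
force: [0.5, -1.0, 0.0]
grip_width: 0.0428
finger_force: 0.0
pos [0.4123 0.2158 0.3033] shift cm [ 0.51 10.27 15.33] turn [0.    0.    0.006] F [ 0.5 -1.   0. ] w 0.0428 t 5.0 q7 -0.68
```

```bash
python3 -m handwheel '[{"dx":0.25,"dy":4,"dz":0,"wx":0,"wy":0,"wz":0,"claw":50},{"dx":0.25,"dy":4,"dz":3.3,"wx":0,"wy":0,"wz":0,"claw":50},{"dx":0,"dy":2.3,"dz":4,"wx":0,"wy":0,"wz":0,"claw":50},{"dx":0,"dy":0,"dz":4,"wx":0,"wy":0,"wz":0,"claw":50},{"dx":0,"dy":0,"dz":4,"wx":0,"wy":0,"wz":0,"claw":50},{"dx":0,"dy":0,"dz":0,"wx":0,"wy":0,"wz":0,"claw":50},{"dx":0,"dy":0,"dz":0,"wx":0,"wy":0,"wz":0,"claw":50}]'
python3 - <<'E'
from h import *
togo((.5135,.234,.057),1.694)
d=cam('wrist');f=d['frame'].copy();f=(255*np.clip(f/255.*2.5,0,1)**.6).astype(np.uint8)
c,s=np.cos(np.radians(97.05)),np.sin(np.radians(97.05))
def box(x,y,z,a,b,col):
    P=np.array([proj(d,(x+i*a*c-j*b*s,y+i*a*s+j*b*c,z)) for i,j in [(1,1),(1,-1),(-1,-1),(-1,1)]]);cv2.polylines(f,[P.round().astype(int)],True,col,1);print(P.round(0).tolist())
box(.5135,.234,.084,.014,.006,(0,0,255));box(.5135,.234,.054,.017,.017,(0,255,0))
p=np.array(monitor.observe()['position']);cv2.circle(f,tuple(proj(d,p).astype(int)),4,(255,0,0),1)
cv2.imwrite('pics/w4.png',f)
E
```

```text
clock: 5.88
position: [0.5142, 0.2344, 0.1518]
tool_rot: [3.14, -0.0, 1.695]
force: [1.5, 0.7, 0.8]
grip_width: 0.0425
finger_force: 0.0
pos [0.5142 0.2344 0.1518] shift cm [-0.03 -0.09  9.48] turn [ 0.001 -0.     0.001] F [1.5 0.7 0.8] w 0.0425 t 5.875 q7 -0.8
[[303.0, 237.0], [325.0, 237.0], [325.0, 285.0], [303.0, 285.0]]
[[286.0, 218.0], [342.0, 218.0], [341.0, 270.0], [288.0, 270.0]]
```

View pics/w4.png

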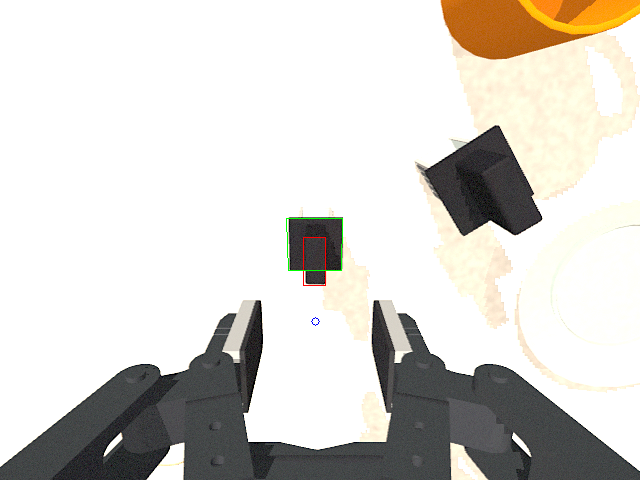

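The overlay fits the cell: the red box lies on the fin at (314,261) and the green one on the collar. Down and grip.

```bash
python3 -m handwheel '[{"dx":0,"dy":-0.1,"dz":3,"wx":0,"wy":0,"wz":0,"claw":50},{"dx":0,"dy":0,"dz":3,"wx":0,"wy":0,"wz":0,"claw":50},{"dx":0,"dy":0,"dz":2,"wx":0,"wy":0,"wz":0,"claw":50},{"dx":0,"dy":0,"dz":1.3,"wx":0,"wy":0,"wz":0,"claw":50},{"dx":0,"dy":0,"dz":0,"wx":0,"wy":0,"wz":0,"claw":50},{"dx":0,"dy":0,"dz":0,"wx":0,"wy":0,"wz":0,"claw":10},{"dx":0,"dy":0,"dz":0,"wx":0,"wy":0,"wz":0,"claw":0},{"dx":0,"dy":0,"dz":0,"wx":0,"wy":0,"wz":0,"claw":0}]' 80
python3 -m handwheel '[{"dx":0,"dy":0,"dz":0,"wx":0,"wy":0,"wz":0,"claw":0},{"dx":0,"dy":0,"dz":0,"wx":0,"wy":0,"wz":0,"claw":0},{"dx":0,"dy":0,"dz":0,"wx":0,"wy":0,"wz":0,"claw":0}]'
```

```text
clock: 6.92
position: [0.5131, 0.2345, 0.0583]
tool_rot: [3.14, -0.0, 1.696]
force: [-0.1, -0.1, 7.4]
grip_width: 0.0105
finger_force: 78.4
clock: 7.3
position: [0.5131, 0.2345, 0.0582]
tool_rot: [3.14, -0.0, 1.696]
force: [-1.4, -0.8, 5.6]
grip_width: 0.0108
finger_force: 78.4
```

```bash
python3 -m handwheel '[{"dx":0,"dy":0,"dz":-2,"wx":0,"wy":0,"wz":0,"claw":0},{"dx":0,"dy":0,"dz":-4,"wx":0,"wy":0,"wz":0,"claw":0},{"dx":0,"dy":0,"dz":-5,"wx":0,"wy":0,"wz":0,"claw":0},{"dx":0,"dy":0,"dz":-4,"wx":0,"wy":0,"wz":0,"claw":0},{"dx":0,"dy":0,"dz":-2,"wx":0,"wy":0,"wz":0,"claw":0}]'
python3 -m handwheel '[{"dx":0,"dy":0,"dz":0,"wx":0,"wy":0,"wz":-0.1685,"claw":0},{"dx":0,"dy":0,"dz":0,"wx":0,"wy":0,"wz":-0.1685,"claw":0},{"dx":0,"dy":0,"dz":0,"wx":0,"wy":0,"wz":-0.1685,"claw":0},{"dx":0,"dy":0,"dz":0,"wx":0,"wy":0,"wz":-0.1685,"claw":0},{"dx":0,"dy":0,"dz":0,"wx":0,"wy":0,"wz":-0.1685,"claw":0},{"dx":0,"dy":0,"dz":0,"wx":0,"wy":0,"wz":-0.1685,"claw":0},{"dx":0,"dy":0,"dz":0,"wx":0,"wy":0,"wz":-0.1685,"claw":0},{"dx":0,"dy":0,"dz":0,"wx":0,"wy":0,"wz":-0.1685,"claw":0}]'
python3 - <<'E'
from h import *
togo((.5184,-.0726,.20),3.044)
E
```

```text
clock: 7.92
position: [0.5129, 0.2346, 0.2311]
tool_rot: [3.138, -0.001, 1.696]
force: [-0.3, 0.0, -1.5]
grip_width: 0.0105
finger_force: 78.3
clock: 8.93
position: [0.5125, 0.2341, 0.2288]
tool_rot: [-3.141, 0.001, 3.05]
force: [0.1, 0.3, -1.0]
grip_width: 0.0105
finger_force: 78.3
pos [0.5125 0.2341 0.2288] shift cm [ -3.41 -30.48   2.89] turn [-0.     0.001  0.006] F [ 0.1  0.3 -1. ] w 0.0105 t 8.925 q7 0.45
```

```bash
python3 -m handwheel '[{"dx":-0.57,"dy":-4,"dz":0,"wx":0,"wy":0,"wz":0.006,"claw":0},{"dx":-0.57,"dy":-5.5,"dz":0,"wx":0,"wy":0,"wz":0,"claw":0},{"dx":-0.57,"dy":-5.5,"dz":0,"wx":0,"wy":0,"wz":0,"claw":0},{"dx":-0.57,"dy":-5.5,"dz":0,"wx":0,"wy":0,"wz":0,"claw":0},{"dx":-0.57,"dy":-5.5,"dz":1,"wx":0,"wy":0,"wz":0,"claw":0},{"dx":-0.57,"dy":-3.5,"dz":1,"wx":0,"wy":0,"wz":0,"claw":0},{"dx":0,"dy":-1,"dz":1,"wx":0,"wy":0,"wz":0,"claw":0},{"dx":0,"dy":0,"dz":0,"wx":0,"wy":0,"wz":0,"claw":0}]'
python3 - <<'E'
from h import *
togo((.5184,-.0726,.140),3.044)
d=cam('wrist');f=(255*np.clip(d['frame']/255.*2,0,1)**.7).astype(np.uint8);np.savez('pics/w5.npz',**d)
def box(x,y,z,a,b,yaw,col):
    c,s=np.cos(yaw),np.sin(yaw)
    P=np.array([proj(d,(x+i*a*c-j*b*s,y+i*a*s+j*b*c,z)) for i,j in [(1,1),(1,-1),(-1,-1),(-1,1)]]);cv2.polylines(f,[P.round().astype(int)],True,col,1)
st=monitor.observe();p=st['position'];y=st['tool_rot'][2]
box(p[0],p[1],p[2]-.0582,.012,.012,y,(0,0,255));box(p[0],p[1],p[2]-.0042,.017,.017,y,(0,255,0))
box(.5184,-.0726,.076,.025,.025,-.098,(255,0,0));box(.5184,-.0726,.076,.01325,.014,-.098,(255,0,255))
cv2.imwrite('pics/w5.png',f)
E
```

```text
clock: 9.93
position: [0.5148, -0.0727, 0.1976]
tool_rot: [-3.141, -0.0, 3.037]
force: [0.3, 0.0, -0.6]
grip_width: 0.0107
finger_force: 78.4
pos [ 0.5148 -0.0727  0.1976] shift cm [-0.36  0.05  5.76] turn [-0.    -0.    -0.007] F [ 0.3  0.  -0.6] w 0.0107 t 9.925 q7 0.96
```

View pics/w5.png

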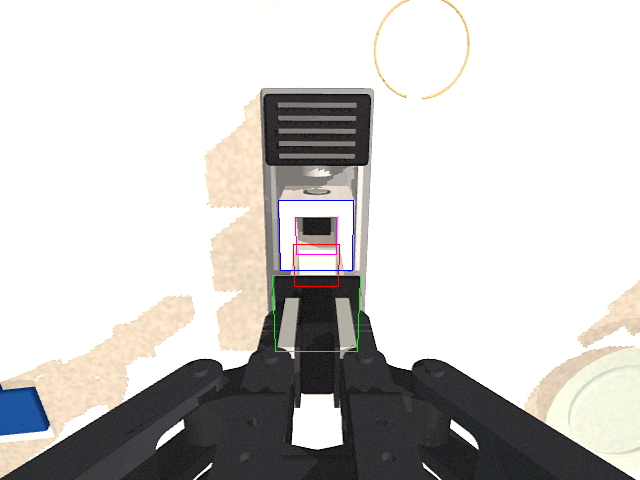

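The overlay agrees: the blue box lies on the block's top (278–354, 200–270), the magenta one on the opening at (317,236). The held cell's foot shows above it at (316,265). Go over and down to just above the mouth.

```bash
python3 -m handwheel '[{"dx":-0.36,"dy":0.05,"dz":1,"wx":0,"wy":0,"wz":-0.007,"claw":0},{"dx":0,"dy":0,"dz":2,"wx":0,"wy":0,"wz":0,"claw":0},{"dx":0,"dy":0,"dz":2,"wx":0,"wy":0,"wz":0,"claw":0},{"dx":0,"dy":0,"dz":0.5,"wx":0,"wy":0,"wz":0,"claw":0},{"dx":0,"dy":0,"dz":0,"wx":0,"wy":0,"wz":0,"claw":0},{"dx":0,"dy":0,"dz":0,"wx":0,"wy":0,"wz":0,"claw":0}]'
python3 - <<'E'
from h import *
togo((.5184,-.0726,.136),3.044)
E
```

```text
clock: 10.72
position: [0.5191, -0.0725, 0.1427]
tool_rot: [3.142, 0.001, 3.045]
force: [0.2, -0.2, -0.4]
grip_width: 0.0105
finger_force: 78.4
pos [ 0.5191 -0.0725  0.1427] shift cm [ 0.07 -0.02  0.67] turn [0.    0.001 0.001] F [ 0.2 -0.2 -0.4] w 0.0105 t 10.725 q7 0.9
```

```bash
python3 -m handwheel '[{"dx":0.07,"dy":0,"dz":0.4,"wx":0,"wy":0,"wz":0,"claw":0},{"dx":0,"dy":0,"dz":0.3,"wx":0,"wy":0,"wz":0,"claw":0},{"dx":0,"dy":0,"dz":0.1,"wx":0,"wy":0,"wz":0,"claw":0},{"dx":0,"dy":0,"dz":0,"wx":0,"wy":0,"wz":0,"claw":0}]'
python3 -m handwheel '[{"dx":0,"dy":0,"dz":0.1,"wx":0,"wy":0,"wz":0,"claw":0},{"dx":0,"dy":0,"dz":0,"wx":0,"wy":0,"wz":0,"claw":0}]'
python3 -m handwheel '[{"dx":0,"dy":0,"dz":0.1,"wx":0,"wy":0,"wz":0,"claw":0},{"dx":0,"dy":0,"dz":0,"wx":0,"wy":0,"wz":0,"claw":0}]'
```

```text
clock: 11.22
position: [0.5182, -0.0725, 0.1343]
tool_rot: [-3.142, -0.0, 3.045]
force: [0.4, 0.3, -0.7]
grip_width: 0.0108
finger_force: 78.6
clock: 11.48
position: [0.5184, -0.0724, 0.1338]
tool_rot: [-3.141, 0.001, 3.045]
force: [-2.9, 0.2, 8.8]
grip_width: 0.0106
finger_force: 80.1
clock: 11.72
position: [0.5179, -0.0724, 0.1324]
tool_rot: [-3.141, -0.0, 3.045]
force: [-2.0, 0.5, 0.3]
grip_width: 0.0109
finger_force: 78.8
```

The foot touched the chamfer and slid in, with the opening a little towards −x (tool +x). Shift that way and go on.

```bash
python3 -m handwheel '[{"dx":0.05,"dy":0,"dz":0.1,"wx":0,"wy":0,"wz":0,"claw":0},{"dx":0,"dy":0,"dz":0.1,"wx":0,"wy":0,"wz":0,"claw":0},{"dx":0,"dy":0,"dz":0,"wx":0,"wy":0,"wz":0,"claw":0}]'
python3 -m handwheel '[{"dx":0,"dy":0,"dz":0.2,"wx":0,"wy":0,"wz":0,"claw":0},{"dx":0,"dy":0,"dz":0.2,"wx":0,"wy":0,"wz":0,"claw":0},{"dx":0,"dy":0,"dz":0,"wx":0,"wy":0,"wz":0,"claw":0}]'
```

```text
clock: 12.1
position: [0.5177, -0.0724, 0.1302]
tool_rot: [3.141, -0.0, 3.045]
force: [-0.7, -0.1, -2.0]
grip_width: 0.0105
finger_force: 78.6
clock: 12.48
position: [0.5176, -0.0724, 0.1261]
tool_rot: [3.142, -0.0, 3.045]
force: [-1.2, 0.2, 0.2]
grip_width: 0.0106
finger_force: 78.6
```

```bash
python3 -m handwheel '[{"dx":0.03,"dy":0,"dz":0.3,"wx":0,"wy":0,"wz":0,"claw":0},{"dx":0,"dy":0,"dz":0.4,"wx":0,"wy":0,"wz":0,"claw":0},{"dx":0,"dy":0,"dz":0.4,"wx":0,"wy":0,"wz":0,"claw":0},{"dx":0,"dy":0,"dz":0,"wx":0,"wy":0,"wz":0,"claw":0}]'
python3 -m handwheel '[{"dx":0,"dy":0,"dz":0.4,"wx":0,"wy":0,"wz":0,"claw":0},{"dx":0,"dy":0,"dz":0.4,"wx":0,"wy":0,"wz":0,"claw":0},{"dx":0,"dy":0,"dz":0.2,"wx":0,"wy":0,"wz":0,"claw":0},{"dx":0,"dy":0,"dz":0,"wx":0,"wy":0,"wz":0,"claw":0}]'
```

```text
clock: 12.98
position: [0.5172, -0.0724, 0.115]
tool_rot: [3.142, -0.0, 3.045]
force: [0.3, 0.2, -0.8]
grip_width: 0.0103
finger_force: 78.6
clock: 13.48
position: [0.5173, -0.0723, 0.1051]
tool_rot: [3.141, -0.0, 3.045]
force: [0.4, 0.4, -1.5]
grip_width: 0.0108
finger_force: 78.7
```

Free so far. The pad comes next.

```bash
python3 -m handwheel '[{"dx":0,"dy":0,"dz":0.2,"wx":0,"wy":0,"wz":0,"claw":0},{"dx":0,"dy":0,"dz":0.2,"wx":0,"wy":0,"wz":0,"claw":0},{"dx":0,"dy":0,"dz":0.2,"wx":0,"wy":0,"wz":0,"claw":0},{"dx":0,"dy":0,"dz":0.2,"wx":0,"wy":0,"wz":0,"claw":0},{"dx":0,"dy":0,"dz":0,"wx":0,"wy":0,"wz":0,"claw":0}]'
python3 -m handwheel '[{"dx":0,"dy":0,"dz":0.2,"wx":0,"wy":0,"wz":0,"claw":0},{"dx":0,"dy":0,"dz":0.2,"wx":0,"wy":0,"wz":0,"claw":0},{"dx":0,"dy":0,"dz":0.2,"wx":0,"wy":0,"wz":0,"claw":0},{"dx":0,"dy":0,"dz":0,"wx":0,"wy":0,"wz":0,"claw":0}]'
```

```text
clock: 14.1
position: [0.5173, -0.0724, 0.0972]
tool_rot: [3.142, -0.0, 3.045]
force: [-0.3, -0.2, -0.8]
grip_width: 0.0105
finger_force: 78.7
clock: 14.6
position: [0.5174, -0.0724, 0.0912]
tool_rot: [3.142, 0.0, 3.045]
force: [-0.2, 0.1, -0.3]
grip_width: 0.0103
finger_force: 78.8
```

```bash
python3 -m handwheel '[{"dx":0,"dy":0,"dz":0.1,"wx":0,"wy":0,"wz":0,"claw":0},{"dx":0,"dy":0,"dz":0,"wx":0,"wy":0,"wz":0,"claw":0}]'
python3 -m handwheel '[{"dx":0,"dy":0,"dz":0.1,"wx":0,"wy":0,"wz":0,"claw":0},{"dx":0,"dy":0,"dz":0,"wx":0,"wy":0,"wz":0,"claw":0}]'
python3 -m handwheel '[{"dx":0,"dy":0,"dz":0.1,"wx":0,"wy":0,"wz":0,"claw":0},{"dx":0,"dy":0,"dz":0,"wx":0,"wy":0,"wz":0,"claw":0}]'
```

```text
clock: 14.85
position: [0.5174, -0.0724, 0.0903]
tool_rot: [3.142, 0.0, 3.045]
force: [-0.5, -0.8, 2.9]
grip_width: 0.0108
finger_force: 79.4
clock: 15.1
position: [0.5174, -0.0724, 0.0893]
tool_rot: [3.142, 0.0, 3.045]
force: [0.1, 0.5, 2.1]
grip_width: 0.0107
finger_force: 79.4
clock: 15.35
position: [0.5174, -0.0724, 0.0882]
tool_rot: [3.141, -0.0, 3.045]
force: [0.1, 0.7, 2.1]
grip_width: 0.0107
finger_force: 79.3
```

The pad drags now. Continue gently to landing.

```bash
python3 -m handwheel '[{"dx":0,"dy":0,"dz":0.1,"wx":0,"wy":0,"wz":0,"claw":0},{"dx":0,"dy":0,"dz":0.1,"wx":0,"wy":0,"wz":0,"claw":0},{"dx":0,"dy":0,"dz":0,"wx":0,"wy":0,"wz":0,"claw":0}]'
python3 -m handwheel '[{"dx":0,"dy":0,"dz":0.1,"wx":0,"wy":0,"wz":0,"claw":0},{"dx":0,"dy":0,"dz":0,"wx":0,"wy":0,"wz":0,"claw":0}]'
python3 -m handwheel '[{"dx":0,"dy":0,"dz":0.05,"wx":0,"wy":0,"wz":0,"claw":0},{"dx":0,"dy":0,"dz":0,"wx":0,"wy":0,"wz":0,"claw":0}]'
```

```text
clock: 15.72
position: [0.5174, -0.0724, 0.0862]
tool_rot: [3.142, -0.0, 3.045]
force: [0.2, 0.1, 1.7]
grip_width: 0.0103
finger_force: 79.1
clock: 15.98
position: [0.5173, -0.0724, 0.0852]
tool_rot: [3.142, -0.0, 3.045]
force: [1.0, 0.2, 1.6]
grip_width: 0.0106
finger_force: 79.1
clock: 16.23
position: [0.5174, -0.0724, 0.0848]
tool_rot: [3.142, -0.0, 3.045]
force: [-0.8, -0.4, 4.0]
grip_width: 0.0107
finger_force: 79.2
```

```bash
python3 -m handwheel '[{"dx":0,"dy":0,"dz":0.05,"wx":0,"wy":0,"wz":0,"claw":0},{"dx":0,"dy":0,"dz":0,"wx":0,"wy":0,"wz":0,"claw":0}]'
python3 -m handwheel '[{"dx":0,"dy":0,"dz":0.05,"wx":0,"wy":0,"wz":0,"claw":0},{"dx":0,"dy":0,"dz":0,"wx":0,"wy":0,"wz":0,"claw":0}]'
```

```text
clock: 16.48
position: [0.5174, -0.0724, 0.0843]
tool_rot: [3.142, 0.0, 3.045]
force: [-0.2, 0.8, 4.3]
grip_width: 0.0105
finger_force: 79.2
clock: 16.73
position: [0.5174, -0.0724, 0.0842]
tool_rot: [-3.141, 0.0, 3.045]
force: [-3.5, 0.7, 13.8]
grip_width: 0.0108
finger_force: 80.8
```

It has landed, at the expected height, with 13.8 N. Hold it there with a hair more.

```bash
python3 -m handwheel '[{"dx":0,"dy":0,"dz":0.01,"wx":0,"wy":0,"wz":0,"claw":0},{"dx":0,"dy":0,"dz":0,"wx":0,"wy":0,"wz":0,"claw":0}]'
python3 -m handwheel '[{"dx":0,"dy":0,"dz":0,"wx":0,"wy":0,"wz":0,"claw":0},{"dx":0,"dy":0,"dz":0,"wx":0,"wy":0,"wz":0,"claw":0},{"dx":0,"dy":0,"dz":0,"wx":0,"wy":0,"wz":0,"claw":0},{"dx":0,"dy":0,"dz":0,"wx":0,"wy":0,"wz":0,"claw":0}]'
```

```text
clock: 16.98
position: [0.5174, -0.0724, 0.0842]
tool_rot: [-3.141, 0.0, 3.045]
force: [-4.9, 0.7, 16.2]
grip_width: 0.0106
finger_force: 81.2
clock: 17.48
position: [0.5174, -0.0724, 0.0842]
tool_rot: [-3.141, 0.0, 3.045]
force: [-2.7, 0.7, 15.7]
grip_width: 0.0106
finger_force: 81.2
```

```bash
python3 -m handwheel '[{"dx":0,"dy":0,"dz":-0.05,"wx":0,"wy":0,"wz":0,"claw":0},{"dx":0,"dy":0,"dz":0,"wx":0,"wy":0,"wz":0,"claw":40},{"dx":0,"dy":0,"dz":0,"wx":0,"wy":0,"wz":0,"claw":40},{"dx":0,"dy":0,"dz":0,"wx":0,"wy":0,"wz":0,"claw":40},{"dx":0,"dy":0,"dz":-2,"wx":0,"wy":0,"wz":0,"claw":40},{"dx":0,"dy":0,"dz":-4,"wx":0,"wy":0,"wz":0,"claw":40},{"dx":0,"dy":0,"dz":-5,"wx":0,"wy":0,"wz":0,"claw":40},{"dx":0,"dy":0,"dz":0,"wx":0,"wy":0,"wz":0,"claw":40}]'
python3 - <<'E'
from h import *
togo((.5174,-.0724,.084),3.044)
d=cam('wrist');f=(255*np.clip(d['frame']/255.*2,0,1)**.7).astype(np.uint8)
def box(x,y,z,a,b,yaw,col):
    c,s=np.cos(yaw),np.sin(yaw)
    P=np.array([proj(d,(x+i*a*c-j*b*s,y+i*a*s+j*b*c,z)) for i,j in [(1,1),(1,-1),(-1,-1),(-1,1)]]);cv2.polylines(f,[P.round().astype(int)],True,col,1)
box(.5174,-.0724,.08,.017,.017,-.098,(0,255,0));box(.5174,-.0724,.11,.014,.006,-.098,(0,0,255));box(.5184,-.0726,.076,.025,.025,-.098,(255,0,0))
cv2.imwrite('pics/w6.png',f)
E
```

```text
clock: 18.48
position: [0.5188, -0.0721, 0.1985]
tool_rot: [-3.141, 0.005, 3.045]
force: [0.3, 0.4, -0.6]
grip_width: 0.0341
finger_force: 0.0
pos [ 0.5188 -0.0721  0.1985] shift cm [ 0.2  -0.03 11.44] turn [-0.001  0.005  0.001] F [ 0.3  0.4 -0.6] w 0.0341 t 18.475 q7 0.97
```

View pics/w6.png

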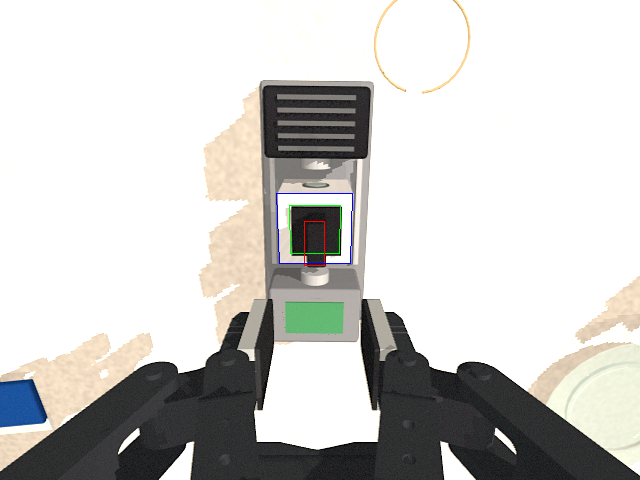

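The collar at (315,230) and the fin at (314,243) lie on the predicted home outlines. The cell is flush and square, and the gripper is clear of it.

```bash
python3 -c "
from workcell import job_done
print(job_done())"
```

```text
the job is handed in; nothing more can be done
None
```

The cell is home in the holder: clear faces along the light path, collar flush, pressed at about 16 N for over half a second and released. The job is handed in at about 18.5 s of the 72 s allowed; the hand-in returned no verdict.

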